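Hook the hidden drawer eye

ROBOT

A 6-joint arm with a two-finger parallel gripper is mounted at the origin on a cart in front of the work surface, level with it; the furniture and walls round the work are solid. World frame = base frame: x ahead of the robot, y to its left, z up, the work surface at z = 0. Lengths are in m, angles in degrees, forces in N, time in s.
With the tool pointing down it reaches from about 0.4 to 0.825 m from the base axis. Payload 7 kg.
Tool frame: the origin (TCP) lies on the centre line of the jaws, within the pads' length; the fingertips stand 22 mm ahead of it and the grasp point (between the pads) lies 3 mm ahead of it; z points along the fingers, y is the line along which they close (so a half turn about z gives the same grasp; the last joint's range is limited). The gripper opens to 88 mm and grips with 3 to 60 N. Pads are 19 mm wide; open, the fingers measure 130 mm over their backs; the gripper's body (78 mm by 193 mm) begins 47 mm behind the grasp point.
Start: joints at [-59.696, 20.546, 0.682, 0, -70.136, -16.507], TCP at [0.161, -0.656, 0.249] pointing down, gripper open.
Joint ranges: [-176.03, 176.03], [-82.01, 121.73], [-58.28, 71.71], [-173.87, 95.51], [-174.79, -0.11], [-173.66, 173.66]. Speed limits (degrees/s): [136.94, 136.94, 172.46, 180, 180, 180].

INTERFACE

Orientations are given as [roll, pitch, yaw] about the fixed x, y, z axes, in that order (R = Rz(yaw) Ry(pitch) Rx(roll)).
In Python, from plant import get_state, cams, r gives the robot as it stands.
- The arm moves only by the tool apply_moves, never from a script. Its argument "targets" is a list of rows, each an object with "dp": the shift along the world's x, y, z in m, a list of three; "yaw": the turn about the world's z in degrees. In form: [{"dp": [x, y, z], "yaw": yaw}, ...]. A call has 1 to 20 rows; each row is the pose to reach, as a shift and turn from the pose commanded when the call began; what a row does not reach only later rows make up. A row lasts 1/12 s, in which the tool goes at most 41.7 mm and 7.16 degrees, less where a joint would pass 70% of its speed; a pose out of reach is approached as far as the arm can. A call with a gripper value outside its range is refused whole. "grip" is the gripper command: -1 is fully open, 1 is shut, values between are in proportion, set as the call begins (left out, the last holds). The fingers move at their own pace and stop on an object; "squeeze" is the grip in N (left out, the last holds). Time passes only in rows, so rows that repeat a pose let the fingers close. It gives the time, the measured TCP pose, the force, the opening and the grip force at its end, in the units of the state.
- get_state(): the state, without advancing time (a new reading comes with each control period).
- cams.capture(name): name is "side" or "top" or "wrist"; returns a dict with "image" (420x560x3 uint8, red, green, blue), "range_z" (420x560 float32, m along the optical axis (not along the pixel's ray), 0 where there is no reading), "fx", "fy", "cx", "cy" (pixels), "k1" (the pictures are not rectified: a ray, as slopes to the right and down, at radius r is drawn at 1 + k1 r^2 times it, then the intrinsics apply), "R" (3x3) and "t" (3): a world point X has camera coordinates R X + t; the wrist camera has in their place "T_tool_cam" (4x4, takes a point from camera to tool coordinates, whose origin is the TCP and whose axes are the flange's). Camera axes: x right, y down, z forward; pixel columns grow to the right and rows downward; lengths in m; the calibration is good to about 2 mm. A picture is of the moment at which its call begins: read the wrist's pose just before it.
- r.close_job(): hands the job in; it is judged then, once.
The state is a dict: "time_s": time; "joints": joint angles; "qd": joint speeds; "joint_torque": joint torques, N m; "tcp_pos": TCP position; "eef_rot": TCP orientation; "contact_force": force on the tool from outside, world axes, zero at the start; "moment": the same for the moment, N m; "gripper_width": finger opening in m; "gripper_force": force on a finger pad.
Only numpy, scipy, OpenCV 4.12 (cv2) and the standard library are available. Lean on these libraries where they do the work, as an engineer would, in place of code of your own. Each camera call takes 0.05 s, during which the arm holds its last target. There are 200 camera calls.

TASK

The drawer of the low unit is shut (or a crack open), and its pull eye is hidden under the overhanging deck, clamped somewhere along the drawer's front. Take the hook tool by its handle, reach it under the ledge, feel gently for the eye, drop the hook's tip into it and draw the drawer fully out until it meets its stop. Then unhook and lay the tool back down flat on the bench on its handle, clear of the unit; touch the unit with nothing but the tool, do not force or bang anything, and leave the tin, the wheel and the battery where they are.

Things in the scene. Friction and masses are not known exactly. Their poses are not given: they have to be found in the camera images.
- unit: Low grey drawer unit fixed to the bench, 222 deep (x) x 186 wide (y) x 92 mm high. Origin: on the bench under the middle of the deck's front edge; x points inward, away from the robot, y left, z up. Under the deck (underside z = 80 mm; its 12 mm thick front drop edge hangs to z = 70) is a recess open to the front, y = -86 to +86 mm. The shut drawer's dark front stands 123 mm behind the deck edge.
- eye_line (a point): Fixed point in the recess, unit frame (90, 0, 22) mm: middle of the line along y on which the hidden eye's front bar lies while the drawer is shut. The eye is clamped rigidly on the drawer front with its middle anywhere from 48 mm right to 48 mm left of this point: not measured, only felt. Beyond |y| = 63 mm the recess is always empty. Pressing on the eye or unit with over 25 N is too hard.
- eye_depth (a point): Fixed point, unit frame (105, 0, 22) mm: how deep the middle of the eye's opening lies while the drawer is shut. The eye is a level U-loop of 6 mm round bar (z = 19 to 25 mm) standing out from the drawer front: 26 mm wide outside, 14 mm inside (y), open from x = 93 to 117 mm, where a 26 mm wide clamp foot closes it.
- drawer (a joint): How far the drawer is drawn out along the unit's -x (m): 0 shut, at the start 0 to 0.006, 0.070 at its stop (hard). Sliding resists with about 4 N, plus 15 N per m/s; it stays where it is left. The eye moves with it.
- hook_grip (a point): Centre of the hook tool's handle (19 mm above its underside): a loose black block 90 long (x) x 26 wide (y) x 38 mm high, flat on the bench, about 0.16 kg with its rod. x points along the rod to the tip, z up. From its front end a level 8 mm steel rod runs forward, its axis 26 mm above the underside.
- hook_tip (a point): Lower end of the hook's tip, 175 mm ahead (x) of the handle's centre and 15 mm below it. There the rod turns straight down as a 6 mm pin that ends 22 mm below the rod's axis, 4 mm above the level of the handle's underside.
- hook: The same hook tool as a whole; origin at the middle of its handle's underside, z up, x toward the tip.
- tin: Bystander: round tin, 75 mm across, 25 high, loose on the unit's deck; origin at its underside.
- wheel: Bystander: model car wheel with a yellow hub, 110 mm across, 42 high, loose on the bench; origin at its underside.
- battery: Bystander: battery pack, 98 x 34 x 23 mm, loose on the bench; origin at its underside.

How it is judged (in metres and radians):
On the way, in this order (a step that is already met when the one before it is completed fails the run):
1. the hook tool is picked up off the bench (height (world z) of hook_grip above 0.03 m), for 0.2 s.
2. the tip is under the ledge with the drawer still shut (x of hook_tip in the frame of unit above 0.03 m and z of hook_tip in the frame of unit below 0.07 m and value of joint drawer below 0.01 m), for 0.1 s.
3. the hook, caught in the eye, draws the drawer out (value of joint drawer above 0.02 m and contact force between hook and unit above 0.5 N and z of hook_tip in the frame of unit below 0.024 m), for 0.1 s.
At the end, for the whole second after the job is handed in: The drawer is out by more than 62 of its 70 mm; the hook tool is released and at rest on the bench, its handle flat (underside within 6 mm of the bench top, tilt under 0.1 rad), its tip not under the deck and no part of it touching the unit, drawer or eye (value of joint drawer above 0.062 m and height (world z) of hook below 0.006 m and angle between hook's own z axis and vertical below 0.1 rad and x of hook_tip in the frame of unit below 0 m and contact force between hook and unit below 0.05 N and linear speed of hook below 0.02 m/s).
It fails at once if the tool presses on the unit, drawer or eye with more than 25 N (contact force between hook and unit above 25 N).
It fails at once if the robot itself touches the unit, drawer or eye (contact force between any of the fingers, the arm and unit above 1 N).
It fails at once if the tin, the wheel or the battery is moved by more than 20 mm (distance of any of tin, wheel, battery from where it was at the start of the episode above 0.02 m).
It also fails if it takes over 70 s, if anything falls off the work surface, if the arm or the gripper's body presses on something with over 40 N, if the wrist force passes 120 N, or if a joint passes its speed limit or range.

## Working session

There is one attempt and no reset: what is moved stays moved. The work goes in short steps, Python scripts to look and compute and a tool call to move; the robot and the scene stay as the last step left them, time stands still between calls to the robot, and variables do not carry over. Pictures are saved under pics/ and viewed, at most 10 in all, crops included, and the job is handed in when it is done.

Besides the shell and the picture viewer there is one more tool, called after "Request:" as name(argument=value, ...), one argument or row to a line, values as JSON. apply_moves: Moves the arm, as the interface text tells. Its arguments: {"type":"object","properties":{"targets":{"type":"array","items":{"type":"object","properties":{"dp":{"type":"array","items":{"type":"number"}},"yaw":{"type":"number"}}}},"grip":{"type":"number"},"squeeze":{"type":"number"}},"required":["targets"]}

```bash
mkdir -p pics; cat > h.py <<'E'
import numpy as np, cv2
from plant import get_state, cams, r
def shot(n,save=None):
    c=cams.capture(n)
    if save: cv2.imwrite('pics/'+save,c['image'][:,:,::-1])
    return c
def cloud(c):
    H,W=c['range_z'].shape
    u,v=np.meshgrid(np.arange(W),np.arange(H))
    xd=(u-c['cx'])/c['fx'];yd=(v-c['cy'])/c['fy']
    x,y=xd.copy(),yd.copy()
    for _ in range(8):
        s=1+c['k1']*(x*x+y*y);x,y=xd/s,yd/s
    z=c['range_z'];P=np.stack([x*z,y*z,z],-1)
    if 'R' in c: return (P-np.array(c['t']))@np.array(c['R']),(x,y)
    from scipy.spatial.transform import Rotation as Ro
    s=c['st'];T=np.array(c['T_tool_cam'])
    Rw=Ro.from_euler('xyz',s['eef_rot'],degrees=True).as_matrix()
    return (P@T[:3,:3].T+T[:3,3])@Rw.T+np.array(s['tcp_pos']),(x,y)
E
python3 - <<'E'
from h import *
print(get_state())
a=shot('top','top.png');b=shot('side','side.png')
np.savez('ts.npz',top=cloud(a)[0],side=cloud(b)[0],ti=a['image'],si=b['image'])
for c in(a,b): print(c['fx'],c['k1'],(-np.array(c['R']).T@c['t']),np.array(c['R'])[2])
E
```

```text
{'time_s': 0.0, 'joints': array([-5.96982327e+01,  2.05919832e+01,  6.33978480e-01, -1.98508065e-02,
       -7.01364554e+01, -1.65062587e+01]), 'qd': array([ 0.13733381, -0.02075209, -0.03604775,  0.0377707 ,  0.0853097 ,
       -0.00752337]), 'joint_torque': array([ 4.61365380e-04, -5.82717669e+01,  2.93075502e+01,  6.99775457e+00,
        7.14180715e-03, -1.42519734e-04]), 'tcp_pos': array([ 0.16081784, -0.65509482,  0.24761888]), 'eef_rot': array([ 1.79904130e+02, -8.94863875e-03, -1.66211244e+02]), 'contact_force': array([-0.58243053,  0.30388755, -0.02078248]), 'moment': array([-0.00691082, -0.02034213, -0.02639204]), 'gripper_force': 0.0, 'gripper_width': 0.08778954371397997}
521.3568578238494 -0.15999465927045128 [ 3.69324512e-01 -1.23613674e-03  1.26960055e+00] [ 0.17850282 -0.00851568 -0.98390255]
379.15447237783206 0.03540323816843404 [ 0.61913213 -0.79924909  0.56016207] [-0.05351541  0.85667038 -0.51308085]
```

View pics/top.png

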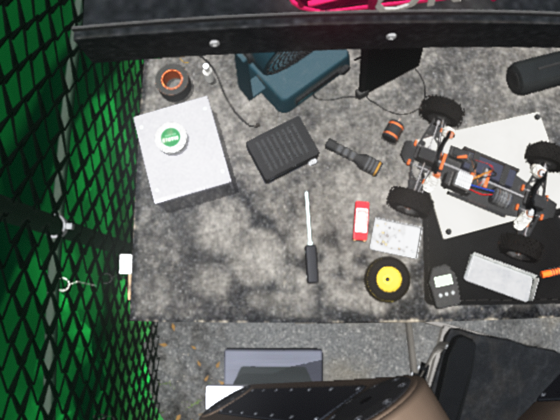

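View pics/side.png

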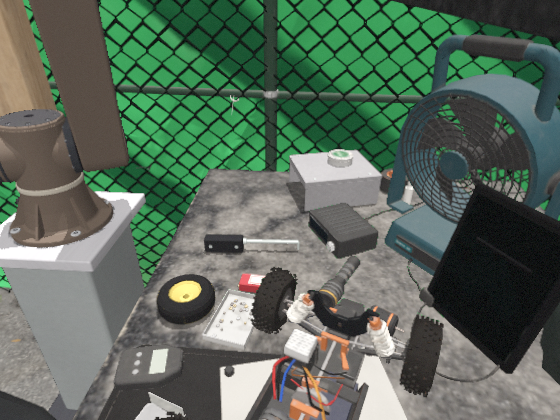

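The top view shows the unit's deck (corners about (135,117), (208,98), (232,180), (155,202)), the tin at (171,138), the hook handle at (312,263) with its rod to (307,193), and the wheel at (388,278). The red battery is at (361,221). The side view agrees with this.

```bash
python3 - <<'E'
from h import *
d=np.load('ts.npz');T=d['top'];S=d['side'];ti=d['ti'].astype(int)
z=T[...,2]
print('bench z',np.median(z[230:300,180:280]))
# deck
m=(abs(z-.092)<.008);m[:90]=0;m[210:]=0;m[:,:125]=0;m[:,240:]=0
cs=max(cv2.findContours(m.astype(np.uint8),0,2)[0],key=cv2.contourArea)
k=np.zeros(m.shape,np.uint8);cv2.drawContours(k,[cs],-1,1,-1)
p=T[(k>0)&m][:,:2].astype(np.float32);rc=cv2.minAreaRect(p);print('deck',rc,cv2.boxPoints(rc), np.median(T[m][:,2]))
# handle
h=(z>.022)&(z<.055);h[:235]=0;h[300:]=0;h[:,:295]=0;h[:,330:]=0
p=T[h];print(len(p),np.median(p[:,2]));rc=cv2.minAreaRect(p[:,:2].astype(np.float32));print('handle',rc,cv2.boxPoints(rc))
# rod bright pixels
g=ti.min(-1)>150;g[:185]=0;g[245:]=0;g[:,:298]=0;g[:,320:]=0
v,u=np.nonzero(g);print('rod',u.min(),u.max(),v.min(),v.max())
p=T[g];print(np.median(p[:,2]));
for vv in range(v.min(),v.max()+1,6):
  uu=u[v==vv]
  if len(uu): print(vv,uu.mean(),T[vv,int(round(uu.mean()))].round(4))
for n,(uu,vv) in dict(wheel=(388,278),batt=(361,221),tin=(171,138)).items(): print(n,T[vv,uu])
E
```

```text
bench z -0.0008087779689825371
deck ((0.7059444189071655, 0.2189905345439911), (0.22458738088607788, 0.18756501376628876), 16.533937454223633) [[0.57160497 0.27693835]
 [0.62498283 0.09712891]
 [0.8402839  0.16104272]
 [0.786906   0.34085214]] 0.09111409950624094
464 0.036427873915330214
handle ((0.4544984996318817, -0.08963975310325623), (0.11268173903226852, 0.026684638112783432), 3.6163136959075928) [[ 0.39742827 -0.07987768]
 [ 0.3991114  -0.10650919]
 [ 0.5115687  -0.09940182]
 [ 0.5098856  -0.07277032]]
rod 298 319 185 244
0.0003288347174983473
185 305.6666666666667 [ 0.6384 -0.0807  0.001 ]
191 309.0 [ 0.6242 -0.0884 -0.0035]
197 312.5 [ 0.6092 -0.0958 -0.0048]
203 308.8333333333333 [ 0.5936 -0.088  -0.0023]
209 308.85714285714283 [ 0.5785 -0.088  -0.0025]
215 311.5 [ 0.5629 -0.095   0.0017]
221 307.44444444444446 [ 0.5443 -0.0809  0.0276]
227 311.5 [ 0.5335 -0.095  -0.0013]
233 305.2 [ 0.5183 -0.0775  0.0011]
239 307.0 [ 0.5033 -0.0821  0.0041]
wheel [ 0.40830671 -0.28105582 -0.00386196]
batt [ 0.54601597 -0.21334574  0.01823024]
tin [0.72296466 0.23742493 0.11925916]
```

Request:
apply_moves(
  targets=[
    {"dp": [0.005,0.01,0],"yaw": 0},
    {"dp": [0.015,0.03,0],"yaw": -1},
    {"dp": [0.03,0.06,0],"yaw": -2},
    {"dp": [0.046,0.095,0],"yaw": -3},
    {"dp": [0.063,0.13,0],"yaw": -4},
    {"dp": [0.08,0.165,0],"yaw": -5},
    {"dp": [0.097,0.2,0],"yaw": -6},
    {"dp": [0.114,0.235,0],"yaw": -7},
    {"dp": [0.131,0.27,0],"yaw": -8},
    {"dp": [0.148,0.305,0],"yaw": -9},
    {"dp": [0.165,0.34,0],"yaw": -10},
    {"dp": [0.182,0.375,0],"yaw": -10},
    {"dp": [0.199,0.41,0],"yaw": -10},
    {"dp": [0.216,0.445,0],"yaw": -10},
    {"dp": [0.233,0.48,0],"yaw": -10},
    {"dp": [0.25,0.515,0],"yaw": -10},
    {"dp": [0.262,0.54,0],"yaw": -10},
    {"dp": [0.27,0.556,0],"yaw": -10},
    {"dp": [0.274,0.565,0],"yaw": -10},
    {"dp": [0.274,0.565,0],"yaw": -10},
  ],
  grip=-1,
)

```text
time_s: 1.77
tcp_pos: [0.4352, -0.089, 0.2484]
eef_rot: [180.0, -0.0, -176.1]
contact_force: [-0.7, 0.5, -0.5]
gripper_width: 0.0873
gripper_force: 0.0
```

```bash
python3 - <<'E'
from h import *
s=get_state();print(s['time_s'],s['tcp_pos'],s['eef_rot'])
c=shot('wrist','w1.png');c['st']=s
P,_=cloud(c);z=P[...,2];np.savez('w1.npz',P=P,im=c['image'])
h=((z>.02)&(z<.055)&(abs(P[...,1]+.09)<.08)&(P[...,0]<.56)).astype(np.uint8)
h=cv2.morphologyEx(h,cv2.MORPH_OPEN,np.ones((9,9)) )
cs=max(cv2.findContours(h,0,2)[0],key=cv2.contourArea)
k=np.zeros(h.shape,np.uint8);cv2.drawContours(k,[cs],-1,1,-1);p=P[(k>0)&(h>0)]
print(len(p),np.median(p[:,2]));rc=cv2.minAreaRect(p[:,:2].astype(np.float32));print(rc,cv2.boxPoints(rc))
E
```

```text
1.7667 [ 0.43519326 -0.08898911  0.24837327] [ 1.79991145e+02 -7.12452657e-03 -1.76076371e+02]
1764 0.036668436237617355
((0.4411156177520752, -0.09049930423498154), (0.09757880121469498, 0.025906581431627274), 3.4644041061401367) [[ 0.39163262 -0.08051796]
 [ 0.39319813 -0.10637719]
 [ 0.49059862 -0.10048065]
 [ 0.4890331  -0.07462142]]
```

View pics/w1.png

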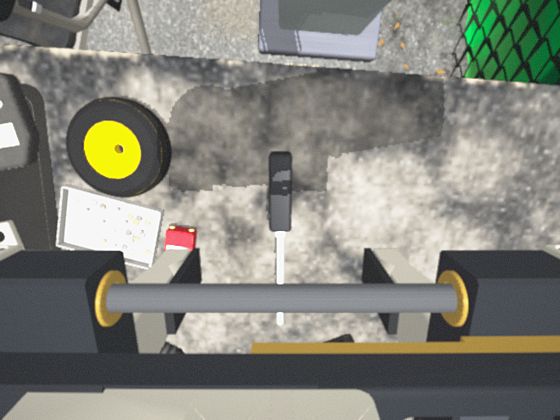

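The wrist view shows the handle upright in the picture at (280,190), with the rod running down to (280,320). The jaws straddle its line, so the pose agrees with the top view.

Request:
apply_moves(
  targets=[
    {"dp": [-0.001,-0.001,-0.01],"yaw": -0.4},
    {"dp": [-0.003,-0.002,-0.035],"yaw": -0.4},
    {"dp": [-0.003,-0.002,-0.065],"yaw": -0.4},
    {"dp": [-0.003,-0.002,-0.1],"yaw": -0.4},
    {"dp": [-0.003,-0.002,-0.135],"yaw": -0.4},
    {"dp": [-0.003,-0.002,-0.165],"yaw": -0.4},
    {"dp": [-0.003,-0.002,-0.19],"yaw": -0.4},
    {"dp": [-0.003,-0.002,-0.207],"yaw": -0.4},
    {"dp": [-0.003,-0.002,-0.216],"yaw": -0.4},
    {"dp": [-0.003,-0.002,-0.22],"yaw": -0.4},
    {"dp": [-0.003,-0.002,-0.221],"yaw": -0.4},
    {"dp": [-0.003,-0.002,-0.221],"yaw": -0.4},
  ],
)

```text
time_s: 2.82
tcp_pos: [0.4316, -0.0932, 0.0276]
eef_rot: [-180.0, -0.0, -176.7]
contact_force: [0.1, 0.4, 0.3]
gripper_width: 0.0875
gripper_force: 0.0
```

Request:
apply_moves(
  targets=[
    {"dp": [0,0,0],"yaw": 0},
    {"dp": [0,0,0],"yaw": 0},
    {"dp": [0,0,0],"yaw": 0},
    {"dp": [0,0,0],"yaw": 0},
    {"dp": [0,0,0],"yaw": 0},
    {"dp": [0,0,0],"yaw": 0},
    {"dp": [0,0,0],"yaw": 0},
    {"dp": [0,0,0],"yaw": 0},
    {"dp": [0,0,0],"yaw": 0},
    {"dp": [0,0,0],"yaw": 0},
    {"dp": [0,0,0],"yaw": 0},
    {"dp": [0,0,0],"yaw": 0},
  ],
  grip=1,
  squeeze=50,
)

```text
time_s: 3.82
tcp_pos: [0.432, -0.0925, 0.0275]
eef_rot: [180.0, -0.0, -176.6]
contact_force: [-0.7, 1.0, -0.5]
gripper_width: 0.0259
gripper_force: 49.9
```

Request:
apply_moves(
  targets=[
    {"dp": [0,0,0.005],"yaw": 0},
    {"dp": [0,0,0.02],"yaw": 0},
    {"dp": [0,0,0.04],"yaw": 0},
    {"dp": [0,0.005,0.06],"yaw": 0.5},
    {"dp": [-0.001,0.02,0.073],"yaw": 2},
    {"dp": [-0.003,0.045,0.075],"yaw": 4},
    {"dp": [-0.005,0.07,0.075],"yaw": 6},
    {"dp": [-0.006,0.095,0.075],"yaw": 8},
    {"dp": [-0.007,0.12,0.075],"yaw": 10.5},
    {"dp": [-0.008,0.138,0.075],"yaw": 12},
    {"dp": [-0.009,0.147,0.075],"yaw": 13},
    {"dp": [-0.009,0.15,0.075],"yaw": 13.1},
    {"dp": [-0.009,0.15,0.075],"yaw": 13.1},
    {"dp": [-0.009,0.15,0.075],"yaw": 13.1},
  ],
)

```text
time_s: 4.98
tcp_pos: [0.4227, 0.0569, 0.1025]
eef_rot: [-180.0, -0.0, -163.5]
contact_force: [-0.4, 0.9, -1.5]
gripper_width: 0.0255
gripper_force: 49.9
```

```bash
python3 - <<'E'
from h import *
s=get_state();print(s['time_s'],s['tcp_pos'],s['eef_rot'],s['contact_force'],s['moment'])
c=shot('top');b=shot('side');np.savez('s2.npz',top=cloud(c)[0],side=cloud(b)[0])
a=cv2.resize(c['image'][130:330,130:330],(560,560),interpolation=2);bb=cv2.resize(b['image'][130:290,200:400],(700,560),interpolation=2)[:,:]
cv2.imwrite('pics/c2.png',np.hstack([cv2.resize(a,(395,395)),cv2.resize(bb,(395,316))[[min(i,315) for i in range(395)]]])[:,:,::-1])
E
```

```text
4.9833 [0.42269966 0.05694211 0.10249622] [-1.79993508e+02 -3.15468143e-02 -1.63542703e+02] [-0.43413585  0.93642359 -1.51234423] [-0.01833643  0.08121405 -0.059222  ]
```

View pics/c2.png

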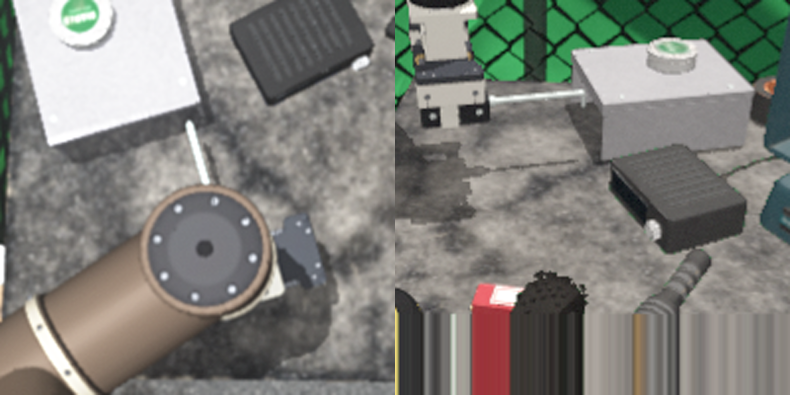

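The top crop shows the rod end at about (190,122), just in front of the deck edge. The side crop shows the rod end at about (583,95), with the rod level.

```bash
cat >> h.py <<'E'
def ray(c,u,v,z0):
    x,y=xd,yd=(u-c['cx'])/c['fx'],(v-c['cy'])/c['fy']
    for _ in range(8): s=1+c['k1']*(x*x+y*y);x,y=xd/s,yd/s
    R=np.array(c['R']);o=-R.T@c['t'];d=R.T@np.array([x,y,1.]);return o+d*(z0-o[2])/d[2]
UO=np.array([.5983,.1870]);A=np.radians(16.53);UR=np.array([[np.cos(A),np.sin(A)],[-np.sin(A),np.cos(A)]])
def tounit(p): return UR@(np.array(p[:2])-UO)
E
python3 - <<'E'
from h import *
c=shot('top');g=cv2.cvtColor(c['image'],cv2.COLOR_RGB2GRAY).astype(int)
for v in range(188,226,2):
    row=g[v,222:242];m=row>150
    # exclude deck
    i=np.nonzero(m)[0]
    if len(i): w=ray(c,222+i.mean(),v,.103);print(v,222+i.min(),222+i.max(),w.round(4),(tounit(w)*1e3).round(1))
# deck edges: brightness boundary of deck along columns/rows
d=g>120
d=cv2.morphologyEx(d.astype(np.uint8),cv2.MORPH_OPEN,np.ones((9,9)));d[:,240:]=0;d[:,:128]=0;d[:90]=0;d[230:]=0
cs=max(cv2.findContours(d,0,2)[0],key=cv2.contourArea)
ap=cv2.approxPolyDP(cv2.convexHull(cs),6,True)[:,0];print(ap)
for p in ap: print(p,(tounit(ray(c,*p,.092))*1e3).round(1),ray(c,*p,.092).round(4))
E
```

```text
192 224 227 [0.5996 0.1096 0.103 ] [-20.8 -74.6]
194 224 228 [0.5949 0.1083 0.103 ] [-25.6 -74.5]
196 225 228 [0.5903 0.1071 0.103 ] [-30.4 -74.3]
198 222 229 [0.5856 0.1093 0.103 ] [-34.3 -70.9]
200 222 234 [0.581 0.104 0.103] [-40.2 -74.6]
202 222 231 [0.5764 0.1068 0.103 ] [-43.8 -70.7]
204 222 240 [0.5718 0.1039 0.103 ] [-49.1 -72.1]
206 222 239 [0.5672 0.1003 0.103 ] [-54.5 -74.2]
208 222 241 [0.5626 0.0986 0.103 ] [-59.4 -74.6]
210 223 241 [0.558  0.0997 0.103 ] [-63.5 -72.2]
212 223 234 [0.5534 0.1018 0.103 ] [-67.3 -68.9]
214 222 234 [0.5488 0.1028 0.103 ] [-71.4 -66.6]
216 222 235 [0.5442 0.1016 0.103 ] [-76.1 -66.5]
218 222 235 [0.5397 0.1015 0.103 ] [-80.5 -65.3]
220 222 236 [0.5351 0.1003 0.103 ] [-85.3 -65.1]
222 222 236 [0.5305 0.1005 0.103 ] [-89.6 -63.6]
224 222 235 [0.526  0.1013 0.103 ] [-93.7 -61.6]
[[221  90]
 [239 119]
 [229 182]
 [153 202]
 [135 126]
 [146  95]]
[221  90] [ 226.5 -129. ] [0.8521 0.1278 0.092 ]
[239 119] [ 143.1 -151.2] [0.7785 0.0828 0.092 ]
[229 182] [  2.  -88.2] [0.6253 0.103  0.092 ]
[153 202] [ 6.1 93.6] [0.5775 0.2785 0.092 ]
[135 126] [197.8  92.4] [0.7616 0.3319 0.092 ]
[146  95] [267.1  49.1] [0.8404 0.31   0.092 ]
```

Request:
apply_moves(
  targets=[
    {"dp": [0,0.001,-0.01],"yaw": 0},
    {"dp": [-0.001,0.002,-0.03],"yaw": 0},
    {"dp": [-0.001,0.002,-0.05],"yaw": 0},
    {"dp": [-0.001,0.002,-0.062],"yaw": 0},
    {"dp": [-0.001,0.002,-0.067],"yaw": 0},
    {"dp": [0.004,0.003,-0.067],"yaw": 0},
    {"dp": [0.014,0.006,-0.067],"yaw": 0},
    {"dp": [0.025,0.009,-0.067],"yaw": 0},
    {"dp": [0.036,0.013,-0.067],"yaw": 0},
    {"dp": [0.047,0.016,-0.067],"yaw": 0},
    {"dp": [0.058,0.019,-0.067],"yaw": 0},
    {"dp": [0.069,0.022,-0.067],"yaw": 0},
    {"dp": [0.08,0.026,-0.067],"yaw": 0},
    {"dp": [0.09,0.029,-0.067],"yaw": 0},
    {"dp": [0.1,0.032,-0.067],"yaw": 0},
    {"dp": [0.109,0.034,-0.067],"yaw": 0},
    {"dp": [0.116,0.036,-0.067],"yaw": 0},
    {"dp": [0.12,0.037,-0.067],"yaw": 0},
    {"dp": [0.121,0.038,-0.067],"yaw": 0},
    {"dp": [0.121,0.038,-0.067],"yaw": 0},
  ],
)

```text
time_s: 6.8
tcp_pos: [0.5439, 0.0955, 0.0354]
eef_rot: [-180.0, -0.0, -163.5]
contact_force: [-0.2, 0.1, -1.7]
gripper_width: 0.0255
gripper_force: 49.9
```

```bash
cat > st.py <<'E'
from h import *
s=get_state();p=np.array(s['tcp_pos']);a=np.radians(s['eef_rot'][2]+180)
t=p[:2]+.185*np.array([np.cos(a),np.sin(a)])
f=UR@s['contact_force'][:2]
print(s['time_s'],p.round(4),'tip unit',(tounit(t)*1e3).round(1),'F unit',f.round(2),s['contact_force'][2].round(2),'M',np.array(s['moment']).round(3),'w',round(s['gripper_width'],4))
E
python3 st.py
```

```text
6.8 [0.5439 0.0955 0.0354] tip unit [106.8 -72.4] F unit [-0.13  0.14] -1.7 M [-0.087  0.041 -0.03 ] w 0.0255
```

Request:
apply_moves(
  targets=[
    {"dp": [-0.0007,0.0024,0],"yaw": 0},
    {"dp": [-0.0014,0.0048,0],"yaw": 0},
    {"dp": [-0.0021,0.0072,0],"yaw": 0},
    {"dp": [-0.0028,0.0096,0],"yaw": 0},
    {"dp": [-0.0028,0.0096,0],"yaw": 0},
  ],
)

```text
time_s: 7.22
tcp_pos: [0.5409, 0.1056, 0.0357]
eef_rot: [180.0, 0.0, -163.5]
contact_force: [-1.0, 0.5, -1.1]
gripper_width: 0.0258
gripper_force: 49.9
```

```bash
python3 st.py
```

```text
7.2167 [0.5409 0.1056 0.0357] tip unit [106.9 -61.7] F unit [-0.85  0.82] -1.13 M [-0.007  0.047 -0.023] w 0.0258
```

Request:
apply_moves(
  targets=[
    {"dp": [-0.0007,0.0024,0],"yaw": 0},
    {"dp": [-0.0014,0.0048,0],"yaw": 0},
    {"dp": [-0.0021,0.0072,0],"yaw": 0},
    {"dp": [-0.0028,0.0096,0],"yaw": 0},
    {"dp": [-0.0028,0.0096,0],"yaw": 0},
  ],
)

```text
time_s: 7.63
tcp_pos: [0.5383, 0.1151, 0.0356]
eef_rot: [180.0, 0.0, -163.5]
contact_force: [0.4, -1.0, -0.9]
gripper_width: 0.0256
gripper_force: 49.9
```

```bash
python3 st.py
```

```text
7.6333 [0.5383 0.1151 0.0356] tip unit [107.  -51.9] F unit [ 0.1  -1.08] -0.88 M [ 0.033  0.077 -0.039] w 0.0256
```

Request:
apply_moves(
  targets=[
    {"dp": [-0.0007,0.0024,0],"yaw": 0},
    {"dp": [-0.0014,0.0048,0],"yaw": 0},
    {"dp": [-0.0021,0.0072,0],"yaw": 0},
    {"dp": [-0.0028,0.0096,0],"yaw": 0},
    {"dp": [-0.0028,0.0096,0],"yaw": 0},
  ],
)

```text
time_s: 8.05
tcp_pos: [0.5355, 0.1248, 0.0356]
eef_rot: [180.0, 0.0, -163.5]
contact_force: [-0.7, 0.3, -2.1]
gripper_width: 0.0257
gripper_force: 49.9
```

```bash
python3 st.py
```

```text
8.05 [0.5355 0.1248 0.0356] tip unit [107.1 -41.9] F unit [-0.63  0.48] -2.12 M [ 0.011  0.069 -0.069] w 0.0257
```

Request:
apply_moves(
  targets=[
    {"dp": [-0.0007,0.0024,0],"yaw": 0},
    {"dp": [-0.0014,0.0048,0],"yaw": 0},
    {"dp": [-0.0021,0.0072,0],"yaw": 0},
    {"dp": [-0.0028,0.0096,0],"yaw": 0},
    {"dp": [-0.0028,0.0096,0],"yaw": 0},
  ],
)

```text
time_s: 8.47
tcp_pos: [0.5327, 0.1343, 0.0356]
eef_rot: [180.0, 0.0, -163.5]
contact_force: [-0.1, -0.0, -1.4]
gripper_width: 0.026
gripper_force: 49.9
```

```bash
python3 st.py
```

```text
8.4667 [0.5327 0.1343 0.0356] tip unit [107.1 -31.9] F unit [-0.12  0.03] -1.37 M [0.016 0.058 0.051] w 0.026
```

Request:
apply_moves(
  targets=[
    {"dp": [-0.0007,0.0024,0],"yaw": 0},
    {"dp": [-0.0014,0.0048,0],"yaw": 0},
    {"dp": [-0.0018,0.006,0],"yaw": 0},
    {"dp": [-0.0018,0.006,0],"yaw": 0},
  ],
)

```text
time_s: 8.8
tcp_pos: [0.5309, 0.1402, 0.0356]
eef_rot: [180.0, 0.0, -163.5]
contact_force: [-0.5, 0.1, -2.1]
gripper_width: 0.0259
gripper_force: 49.9
```

```bash
python3 st.py
```

```text
8.8 [0.5309 0.1402 0.0356] tip unit [107.1 -25.8] F unit [-0.45  0.22] -2.15 M [0.001 0.022 0.015] w 0.0259
```

Request:
apply_moves(
  targets=[
    {"dp": [-0.0007,0.0024,0],"yaw": 0},
    {"dp": [-0.0014,0.0048,0],"yaw": 0},
    {"dp": [-0.0021,0.0072,0],"yaw": 0},
    {"dp": [-0.0024,0.008,0],"yaw": 0},
    {"dp": [-0.0024,0.008,0],"yaw": 0},
  ],
)

```text
time_s: 9.22
tcp_pos: [0.5285, 0.1482, 0.0356]
eef_rot: [180.0, 0.0, -163.5]
contact_force: [0.2, -1.2, -1.2]
gripper_width: 0.0259
gripper_force: 49.9
```

```bash
python3 st.py
```

```text
9.2167 [0.5285 0.1482 0.0356] tip unit [107.  -17.4] F unit [-0.17 -1.19] -1.19 M [0.01  0.041 0.034] w 0.0259
```

Request:
apply_moves(
  targets=[
    {"dp": [-0.0007,0.0024,0],"yaw": 0},
    {"dp": [-0.0014,0.0048,0],"yaw": 0},
    {"dp": [-0.0021,0.0072,0],"yaw": 0},
    {"dp": [-0.0024,0.008,0],"yaw": 0},
    {"dp": [-0.0024,0.008,0],"yaw": 0},
  ],
)

```text
time_s: 9.63
tcp_pos: [0.5261, 0.1562, 0.0356]
eef_rot: [180.0, 0.0, -163.5]
contact_force: [1.0, -0.2, -1.2]
gripper_width: 0.0254
gripper_force: 49.9
```

```bash
python3 st.py
```

```text
9.6333 [0.5261 0.1562 0.0356] tip unit [107.   -9.1] F unit [ 0.88 -0.49] -1.23 M [ 0.008  0.026 -0.   ] w 0.0254
```

Request:
apply_moves(
  targets=[
    {"dp": [-0.0007,0.0024,0],"yaw": 0},
    {"dp": [-0.0014,0.0048,0],"yaw": 0},
    {"dp": [-0.0021,0.0072,0],"yaw": 0},
    {"dp": [-0.0024,0.008,0],"yaw": 0},
    {"dp": [-0.0024,0.008,0],"yaw": 0},
  ],
)

```text
time_s: 10.05
tcp_pos: [0.5236, 0.1629, 0.0355]
eef_rot: [-180.0, -0.1, -163.7]
contact_force: [4.5, -7.0, -1.5]
gripper_width: 0.0254
gripper_force: 50.7
```

```bash
python3 st.py
```

```text
10.05 [0.5236 0.1629 0.0355] tip unit [106.5  -2.4] F unit [ 2.34 -7.95] -1.5 M [-2.628 -1.387 -1.47 ] w 0.0254
```

Contact: the eye's right side was met at tip y of about -2.4. I'll back off, lift over it and shift about 16 mm past the touch.

Request:
apply_moves(
  targets=[
    {"dp": [0.0005,-0.002,0],"yaw": 0},
    {"dp": [0.0011,-0.0038,0],"yaw": 0},
    {"dp": [0.0011,-0.0038,0.004],"yaw": 0},
    {"dp": [0.0011,-0.0038,0.01],"yaw": 0},
    {"dp": [0.0011,-0.0038,0.016],"yaw": 0},
    {"dp": [0.0011,-0.0038,0.022],"yaw": 0},
    {"dp": [0.0011,-0.0038,0.022],"yaw": 0},
  ],
)

```text
time_s: 10.63
tcp_pos: [0.5259, 0.1612, 0.0595]
eef_rot: [179.9, 0.2, -163.4]
contact_force: [0.9, 0.8, -1.9]
gripper_width: 0.0259
gripper_force: 50.0
```

```bash
python3 st.py
```

```text
10.6333 [0.5259 0.1612 0.0595] tip unit [108.3  -4.1] F unit [1.06 0.51] -1.93 M [ 0.08  -0.057  0.011] w 0.0259
```

Request:
apply_moves(
  targets=[
    {"dp": [-0.002,0.004,0],"yaw": 0},
    {"dp": [-0.004,0.008,0],"yaw": 0},
    {"dp": [-0.006,0.012,0],"yaw": 0},
    {"dp": [-0.0075,0.015,0],"yaw": 0},
    {"dp": [-0.0081,0.0166,0],"yaw": 0},
    {"dp": [-0.0081,0.0166,0],"yaw": 0},
    {"dp": [-0.0081,0.0166,-0.003],"yaw": 0},
    {"dp": [-0.0081,0.0166,-0.006],"yaw": 0},
    {"dp": [-0.0081,0.0166,-0.009],"yaw": 0},
    {"dp": [-0.0081,0.0166,-0.0105],"yaw": 0},
    {"dp": [-0.0081,0.0166,-0.0115],"yaw": 0},
    {"dp": [-0.0081,0.0166,-0.0115],"yaw": 0},
  ],
)

```text
time_s: 11.63
tcp_pos: [0.5166, 0.1764, 0.0457]
eef_rot: [-180.0, -0.0, -163.5]
contact_force: [-0.4, -0.3, -1.9]
gripper_width: 0.0261
gripper_force: 50.0
```

```bash
python3 st.py
```

```text
11.6333 [0.5166 0.1764 0.0457] tip unit [103.7  13. ] F unit [-0.42 -0.19] -1.95 M [-0.027  0.025  0.027] w 0.0261
```

Request:
apply_moves(
  targets=[
    {"dp": [0,0,-0.002],"yaw": 0},
    {"dp": [0,0,-0.004],"yaw": 0},
    {"dp": [0,0,-0.006],"yaw": 0},
    {"dp": [0,0,-0.008],"yaw": 0},
    {"dp": [0,0,-0.01],"yaw": 0},
    {"dp": [0,0,-0.01],"yaw": 0},
  ],
)

```text
time_s: 12.13
tcp_pos: [0.5166, 0.1765, 0.0356]
eef_rot: [-180.0, -0.0, -163.5]
contact_force: [0.5, 0.0, -0.8]
gripper_width: 0.0261
gripper_force: 50.0
```

```bash
python3 st.py
```

```text
12.1333 [0.5166 0.1765 0.0356] tip unit [103.7  13.1] F unit [ 0.46 -0.1 ] -0.79 M [-0.068 -0.008 -0.033] w 0.0261
```

Request:
apply_moves(
  targets=[
    {"dp": [-0.0019,-0.0006,0],"yaw": 0},
    {"dp": [-0.0038,-0.0011,0],"yaw": 0},
    {"dp": [-0.0058,-0.0017,0],"yaw": 0},
    {"dp": [-0.0077,-0.0023,0],"yaw": 0},
    {"dp": [-0.0096,-0.0028,0],"yaw": 0},
    {"dp": [-0.0115,-0.0034,0],"yaw": 0},
    {"dp": [-0.0134,-0.004,0],"yaw": 0},
    {"dp": [-0.0153,-0.0046,0],"yaw": 0},
    {"dp": [-0.0173,-0.0051,0],"yaw": 0},
    {"dp": [-0.0192,-0.0057,0],"yaw": 0},
  ],
)

```text
time_s: 12.97
tcp_pos: [0.4977, 0.1711, 0.0363]
eef_rot: [180.0, 0.0, -163.5]
contact_force: [5.2, -0.3, -1.6]
gripper_width: 0.0255
gripper_force: 50.0
```

```bash
python3 st.py
```

```text
12.9667 [0.4977 0.1711 0.0363] tip unit [84.  13.3] F unit [ 4.9 -1.8] -1.64 M [-0.102 -1.539 -0.283] w 0.0255
```

Request:
apply_moves(
  targets=[
    {"dp": [-0.0021,-0.0006,0],"yaw": 0},
    {"dp": [-0.0042,-0.0013,0],"yaw": 0},
    {"dp": [-0.0063,-0.0019,0],"yaw": 0},
    {"dp": [-0.0084,-0.0025,0],"yaw": 0},
    {"dp": [-0.0105,-0.0031,0],"yaw": 0},
    {"dp": [-0.0127,-0.0038,0],"yaw": 0},
    {"dp": [-0.0148,-0.0044,0],"yaw": 0},
    {"dp": [-0.0169,-0.005,0],"yaw": 0},
    {"dp": [-0.019,-0.0056,0],"yaw": 0},
    {"dp": [-0.0211,-0.0063,0],"yaw": 0},
    {"dp": [-0.0232,-0.0069,0],"yaw": 0},
    {"dp": [-0.0253,-0.0075,0],"yaw": 0},
    {"dp": [-0.0274,-0.0081,0],"yaw": 0},
    {"dp": [-0.0295,-0.0088,0],"yaw": 0},
    {"dp": [-0.0316,-0.0094,0],"yaw": 0},
    {"dp": [-0.0337,-0.01,0],"yaw": 0},
    {"dp": [-0.0359,-0.0106,0],"yaw": 0},
    {"dp": [-0.038,-0.0113,0],"yaw": 0},
    {"dp": [-0.0401,-0.0119,0],"yaw": 0},
    {"dp": [-0.0422,-0.0125,0],"yaw": 0},
  ],
)

```text
time_s: 14.63
tcp_pos: [0.4551, 0.1584, 0.0361]
eef_rot: [-180.0, -0.0, -163.5]
contact_force: [4.5, -0.6, -1.1]
gripper_width: 0.0255
gripper_force: 50.0
```

```bash
python3 st.py
```

```text
14.6333 [0.4551 0.1584 0.0361] tip unit [39.6 13.2] F unit [ 4.19 -1.85] -1.13 M [-0.155 -1.765 -0.316] w 0.0255
```

Request:
apply_moves(
  targets=[
    {"dp": [-0.001,-0.0003,0],"yaw": 0},
    {"dp": [-0.0019,-0.0006,0],"yaw": 0},
    {"dp": [-0.0029,-0.0009,0],"yaw": 0},
    {"dp": [-0.0038,-0.0011,0],"yaw": 0},
    {"dp": [-0.0048,-0.0014,0],"yaw": 0},
    {"dp": [-0.0058,-0.0017,0],"yaw": 0},
    {"dp": [-0.0067,-0.002,0],"yaw": 0},
    {"dp": [-0.0067,-0.002,0],"yaw": 0},
  ],
)

```text
time_s: 15.3
tcp_pos: [0.4484, 0.1563, 0.036]
eef_rot: [-180.0, -0.0, -163.5]
contact_force: [4.4, -0.2, -1.0]
gripper_width: 0.0253
gripper_force: 50.0
```

```bash
python3 st.py
```

```text
15.3 [0.4484 0.1563 0.036 ] tip unit [32.5 13.1] F unit [ 4.13 -1.4 ] -0.98 M [-0.198 -1.406 -0.323] w 0.0253
```

Request:
apply_moves(
  targets=[
    {"dp": [-0.0007,-0.0002,0],"yaw": 0},
    {"dp": [-0.0014,-0.0004,0],"yaw": 0},
    {"dp": [-0.0021,-0.0006,0],"yaw": 0},
    {"dp": [-0.0029,-0.0009,0],"yaw": 0},
    {"dp": [-0.0029,-0.0009,0],"yaw": 0},
  ],
)

```text
time_s: 15.72
tcp_pos: [0.4455, 0.1555, 0.036]
eef_rot: [-180.0, -0.0, -163.5]
contact_force: [3.3, -0.4, -0.7]
gripper_width: 0.0259
gripper_force: 50.0
```

```bash
python3 st.py
```

```text
15.7167 [0.4455 0.1555 0.036 ] tip unit [29.6 13.1] F unit [ 3.07 -1.38] -0.72 M [-0.205 -1.438 -0.308] w 0.0259
```

Request:
apply_moves(
  targets=[
    {"dp": [-0.0007,-0.0002,0],"yaw": 0},
    {"dp": [-0.0014,-0.0004,0],"yaw": 0},
    {"dp": [-0.0021,-0.0006,0],"yaw": 0},
    {"dp": [-0.0029,-0.0009,0],"yaw": 0},
    {"dp": [-0.0029,-0.0009,0],"yaw": 0},
  ],
)

```text
time_s: 16.13
tcp_pos: [0.443, 0.1549, 0.0362]
eef_rot: [180.0, 0.0, -163.5]
contact_force: [5.3, -0.2, -2.1]
gripper_width: 0.0256
gripper_force: 50.0
```

```bash
python3 st.py
```

```text
16.1333 [0.443  0.1549 0.0362] tip unit [27.  13.3] F unit [ 5.06 -1.68] -2.12 M [-0.196 -2.021 -0.334] w 0.0256
```

Request:
apply_moves(
  targets=[
    {"dp": [-0.0005,-0.0001,0],"yaw": 0},
    {"dp": [-0.001,-0.0003,0],"yaw": 0},
    {"dp": [-0.0014,-0.0004,0],"yaw": 0},
    {"dp": [-0.0019,-0.0006,0],"yaw": 0},
    {"dp": [-0.0019,-0.0006,0],"yaw": 0},
  ],
)

```text
time_s: 16.55
tcp_pos: [0.4426, 0.1553, 0.0365]
eef_rot: [179.9, 0.2, -163.5]
contact_force: [11.1, 0.1, -4.8]
gripper_width: 0.0254
gripper_force: 50.1
```

```bash
python3 st.py
```

```text
16.55 [0.4426 0.1553 0.0365] tip unit [26.7 13.8] F unit [10.63 -3.03] -4.85 M [-0.065 -3.564 -0.602] w 0.0254
```

The drawer is at its stop: the TCP stood still while the force rose to about 11 N. Next I'll relax, unhook upward and retreat.

Request:
apply_moves(
  targets=[
    {"dp": [0.0015,0.0004,0],"yaw": 0},
    {"dp": [0.003,0.0009,0],"yaw": 0},
    {"dp": [0.005,0.0015,0],"yaw": 0},
    {"dp": [0.007,0.002,0],"yaw": 0},
    {"dp": [0.0085,0.0025,0],"yaw": 0},
    {"dp": [0.0085,0.0025,0],"yaw": 0},
    {"dp": [0.0085,0.0025,0.003],"yaw": 0},
    {"dp": [0.0085,0.0025,0.007],"yaw": 0},
    {"dp": [0.0085,0.0025,0.011],"yaw": 0},
    {"dp": [0.0085,0.0025,0.015],"yaw": 0},
    {"dp": [0.0085,0.0025,0.019],"yaw": 0},
    {"dp": [0.0085,0.0025,0.022],"yaw": 0},
    {"dp": [0.0085,0.0025,0.023],"yaw": 0},
    {"dp": [0.0085,0.0025,0.023],"yaw": 0},
  ],
)

```text
time_s: 17.72
tcp_pos: [0.4496, 0.1568, 0.0595]
eef_rot: [180.0, 0.0, -163.5]
contact_force: [0.4, -0.1, -1.8]
gripper_width: 0.0257
gripper_force: 50.0
```

```bash
python3 st.py; python3 - <<'E'
from h import *
b=shot('side')
cv2.imwrite('pics/c3.png',cv2.resize(b['image'][130:290,200:400],(700,560),interpolation=2)[:,:,::-1])
E
```

```text
17.7167 [0.4496 0.1568 0.0595] tip unit [33.9 13.2] F unit [ 0.4  -0.19] -1.82 M [-0.005  0.036  0.005] w 0.0257
```

View pics/c3.png

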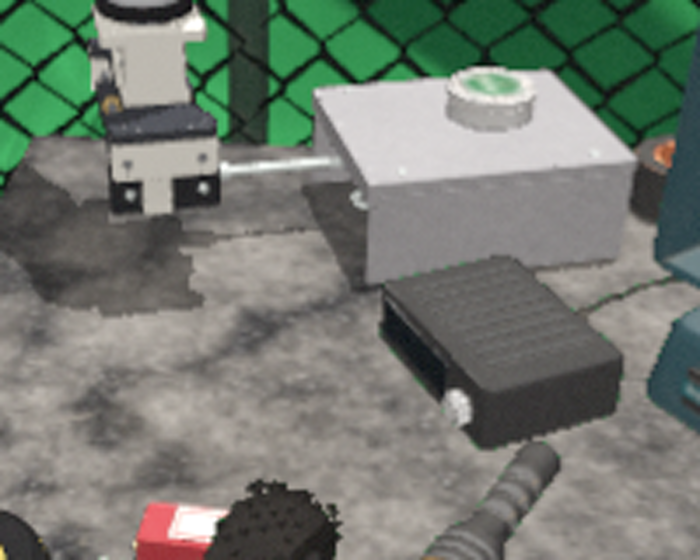

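The crop shows the eye at (360,198), drawn out near the deck edge. The rod is level and above it, free of contact.

Request:
apply_moves(
  targets=[
    {"dp": [-0.002,-0.0006,0],"yaw": 0},
    {"dp": [-0.006,-0.0018,0],"yaw": 0},
    {"dp": [-0.011,-0.0033,0],"yaw": 0},
    {"dp": [-0.017,-0.005,0],"yaw": 0},
    {"dp": [-0.023,-0.0068,0],"yaw": 0},
    {"dp": [-0.029,-0.0086,0],"yaw": 0},
    {"dp": [-0.035,-0.0104,0],"yaw": 0},
    {"dp": [-0.041,-0.0122,0],"yaw": 0},
    {"dp": [-0.047,-0.014,0],"yaw": 0},
    {"dp": [-0.051,-0.0151,0],"yaw": 0},
    {"dp": [-0.0527,-0.0157,0],"yaw": 0},
    {"dp": [-0.0527,-0.0157,0],"yaw": 0},
  ],
)

```text
time_s: 18.77
tcp_pos: [0.3964, 0.1408, 0.0592]
eef_rot: [180.0, 0.0, -163.5]
contact_force: [0.2, 0.4, -1.5]
gripper_width: 0.0257
gripper_force: 50.0
```

```bash
python3 st.py
```

```text
18.7667 [0.3964 0.1408 0.0592] tip unit [-21.7  13.1] F unit [0.33 0.34] -1.46 M [0.025 0.004 0.008] w 0.0257
```

Request:
apply_moves(
  targets=[
    {"dp": [0,-0.005,0.002],"yaw": 0},
    {"dp": [0,-0.015,0.01],"yaw": 0},
    {"dp": [0,-0.03,0.02],"yaw": -1},
    {"dp": [0,-0.05,0.03],"yaw": -3},
    {"dp": [0,-0.075,0.03],"yaw": -5},
    {"dp": [0,-0.1,0.03],"yaw": -7},
    {"dp": [0,-0.125,0.03],"yaw": -9},
    {"dp": [0.002,-0.15,0.03],"yaw": -11},
    {"dp": [0.008,-0.175,0.03],"yaw": -12.5},
    {"dp": [0.015,-0.2,0.02],"yaw": -13},
    {"dp": [0.024,-0.22,0.01],"yaw": -13},
    {"dp": [0.031,-0.228,0.0],"yaw": -13},
    {"dp": [0.034,-0.231,-0.01],"yaw": -13},
    {"dp": [0.034,-0.231,-0.02],"yaw": -13},
    {"dp": [0.034,-0.231,-0.026],"yaw": -13},
    {"dp": [0.034,-0.231,-0.029],"yaw": -13},
    {"dp": [0.034,-0.231,-0.0305],"yaw": -13},
    {"dp": [0.034,-0.231,-0.0305],"yaw": -13},
  ],
)

```text
time_s: 20.27
tcp_pos: [0.4307, -0.0901, 0.0287]
eef_rot: [-180.0, -0.0, -176.5]
contact_force: [-0.3, 1.4, -1.3]
gripper_width: 0.0257
gripper_force: 50.0
```

```bash
python3 st.py
```

```text
20.2667 [ 0.4307 -0.0901  0.0287] tip unit [ -59.3 -259.6] F unit [0.12 1.38] -1.31 M [-0.05   0.021 -0.014] w 0.0257
```

Request:
apply_moves(
  targets=[
    {"dp": [0,0,-0.0007],"yaw": 0},
    {"dp": [0,0,-0.0012],"yaw": 0},
    {"dp": [0,0,-0.0012],"yaw": 0},
  ],
)

```text
time_s: 20.52
tcp_pos: [0.431, -0.0899, 0.0277]
eef_rot: [180.0, 0.0, -176.5]
contact_force: [-0.4, 0.3, -1.9]
gripper_width: 0.0257
gripper_force: 50.0
```

Request:
apply_moves(
  targets=[
    {"dp": [0,0,0],"yaw": 0},
    {"dp": [0,0,0],"yaw": 0},
    {"dp": [0,0,0],"yaw": 0},
    {"dp": [0,0,0],"yaw": 0},
    {"dp": [0,0,0],"yaw": 0},
    {"dp": [0,0,0],"yaw": 0},
    {"dp": [0,0,0.003],"yaw": 0},
    {"dp": [0,0,0.01],"yaw": 0},
    {"dp": [0,0,0.025],"yaw": 0},
    {"dp": [0,0,0.05],"yaw": 0},
    {"dp": [0,0,0.08],"yaw": 0},
    {"dp": [0,0,0.11],"yaw": 0},
    {"dp": [0,0,0.14],"yaw": 0},
    {"dp": [0,0,0.17],"yaw": 0},
    {"dp": [0,0,0.19],"yaw": 0},
    {"dp": [0,0,0.2],"yaw": 0},
    {"dp": [0,0,0.2],"yaw": 0},
    {"dp": [0,0,0.2],"yaw": 0},
  ],
  grip=-1,
)

```text
time_s: 22.02
tcp_pos: [0.4305, -0.09, 0.2274]
eef_rot: [180.0, 0.0, -176.5]
contact_force: [0.2, -0.6, -0.4]
gripper_width: 0.0879
gripper_force: 0.0
```

```bash
python3 st.py; python3 - <<'E'
from h import *
s=get_state();c=shot('wrist');c['st']=s;P,_=cloud(c);z=P[...,2]
h=((z>.02)&(z<.055)&(abs(P[...,1]+.09)<.05)&(P[...,0]<.56)).astype(np.uint8);h=cv2.morphologyEx(h,cv2.MORPH_OPEN,np.ones((9,9)))
print(np.median(z[h>0]),cv2.minAreaRect(P[h>0][:,:2].astype(np.float32)))
b=shot('side');cv2.imwrite('pics/c4.png',np.hstack([cv2.resize(b['image'][130:290,190:390],(400,320)),cv2.resize(c['image'],(400,320))])[:,:,::-1])
E
```

```text
22.0167 [ 0.4305 -0.09    0.2274] tip unit [ -59.5 -259.6] F unit [ 0.01 -0.66] -0.4 M [0.024 0.059 0.025] w 0.0879
0.03669563518216143 ((0.44071757793426514, -0.08983007073402405), (0.09776785969734192, 0.025336097925901413), 3.251605272293091)
```

View pics/c4.png

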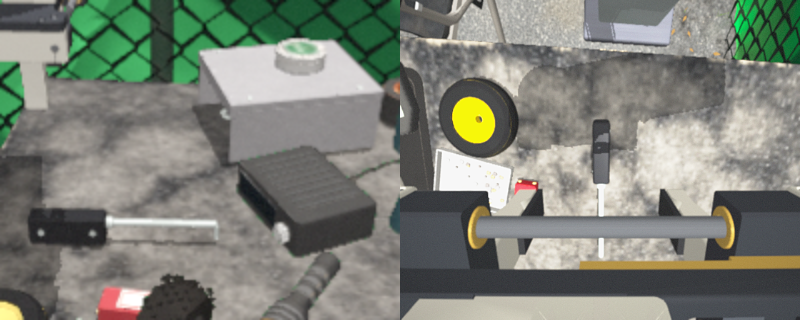

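The tool lies flat on the bench at (65,225) in the left crop, clear of the unit. Its handle top measures 36.7 mm high, the same as before the pick. The eye shows near the deck edge at (227,115), and nothing else has moved.

```bash
python3 -c "
from plant import r
print(r.close_job())"
```

```text
the job is handed in; nothing more can be done
None
```

The drawer is drawn fully out to its stop, the hook tool lies flat on the bench clear of the unit, and the job is handed in; no verdict came back.

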